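# Carry a model drum on a free-running shuttle to the V-saddle stand

## Task

Take the carrier by its handle block and bring it to the stand, tilting it as needed so that its free-running shuttle, with the model drum lying in it, never runs against the end of its travel. Hold the carrier above the stand with the drum kept steady right over the V-saddle for two full seconds, then lower it gently around the stand until the drum rests in the saddle and the carrier stands on the table, and let go. Do not touch the delicate drum with the gripper or arm, do not let it drop, and leave the other things on the table alone.

Things in the scene. Friction and masses are not known exactly. Their poses are not given: they have to be found in the camera images.
- carrier: Loose frame, 100 x 338 mm, about 0.4 kg: two round aluminium rods (10 mm diameter, along y, at x = -37 and +37 mm, tops at z = 20 mm) between plywood end bars (14 mm thick, 50 mm tall, inner faces at y = -155 and +155 mm). Open right through between the rods, 64 mm wide. Origin: underside centre, at table height at the start; x away from the handle, y along the rods, z up.
- carrier_grip (a point): Grip point on the carrier's upright wooden handle block (24 mm thick in x, 60 mm in y, 95 mm tall, joined by a flat bracket 40 mm wide, z 5 to 13 mm): at x = -115, y = 0, z = 72 mm in the carrier's frame, 23 mm below the block's top. Close the fingers across the 24 mm, along the carrier's x. Carrier's axes.
- shuttle (a joint): Place of the shuttle along the carrier's rods (m, 0 in the middle, grows along the carrier's +y). Ball bushings, no friction to speak of: on a slope it runs away at g x slope (9.8 m/s2 per rad), and when the carrier accelerates along y it stays behind. Damping only 0.06 N s/m. Its run ends at -0.090 and +0.090, against the end bars.
- shuttle_nest (a point): On the shuttle: where the drum's axis middle lies in it, 50 mm above the carrier's underside. The shuttle is an open steel cradle, 122 mm along y, about 0.15 kg, with two V-notches that hold the drum's journals from below and a crossbar at each end (inner faces 54 mm from the nest along y, undersides 22 mm above the carrier's underside). Carrier's axes.
- drum: Cream turned model drum with dark window marks, about 0.18 kg (0.7 to 1.4 times that), lying loose in the shuttle's notches: body 60 mm diameter, 52 mm long, and at each end a journal of 30 mm diameter, 94 mm over all. Lifts out upwards. Origin: its centre; x along its axis.
- stand: Fixed stand: steel base plate 50 x 90 x 8 mm, pillar, and a 90 degree aluminium V, 36 mm long in x, its flanks falling to the middle from y = -30 and +30 mm (outer corners 35 mm), tops 63 mm above the table. It fits up between the carrier's rods and the shuttle's crossbars. Origin: underside centre; x along the trough, which the drum's axis must follow (carrier's x along stand's x); z up.
- saddle_seat (a point): Where the drum's centre rests in the saddle: on the stand's axis, 75 mm above the table. A carrier lowered around the stand hands the drum over when its underside is 25 mm above the table, and then goes on down to the table. Stand's axes.
- glue: Bystander: white glue bottle, 52 mm diameter, 130 mm tall, red cap. Origin: underside centre.
- foam_block: Bystander: cream foam block, 70 x 100 x 50 mm. Origin: underside centre.
- jar: Bystander: glass jar with a yellow lid, 70 mm diameter, 75 mm tall. Origin: underside centre.
Not all that is in view belongs to the job. What is shaped like the stand but blue or orange is not meant.

How it is judged:
By the outcome, as a careful person would: the job done as asked, in the order asked, and still so for the second after the job is handed in, with the robot touching nothing.
It also fails if it takes over 67 s, if anything falls off the work surface, if the arm or the gripper's body presses on something with over 40 N, if the wrist force passes 120 N, or if a joint passes its speed limit or range.

## Robot

A 6-joint arm with a two-finger parallel gripper is mounted at the origin on the work surface. World frame = base frame: x ahead of the robot, y to its left, z up, the work surface at z = 0. Lengths are in m, angles in degrees, forces in N, time in s.
With the tool pointing down it reaches from about 0.3 to 0.85 m from the base axis. Payload 4.2 kg.
Tool frame: the origin (TCP) lies at the very end of the fingers, on their centre line; the grasp point (between the pads) lies 19 mm behind it; x points along the fingers, y is the direction in which the jaws open and shut, and the axes are right-handed (so a half turn about x gives the same grasp; the last joint's range is limited). The gripper opens to 91 mm and grips with 3 to 60 N. Pads are 32 mm wide; open, the fingers measure 118 mm over their backs; the gripper's body (76 mm by 178 mm) begins 60 mm behind the grasp point.
Start: joints at [-70.875, 18.312, 89.639, -0, 72.044, -1.146], TCP at [0.199, -0.539, 0.214] pointing down, gripper open.
Joint ranges: [-177.97, 177.97], [-48.28, 115.42], [12.27, 149.76], [-77.06, 257.06], [2.81, 150.46], [-146.56, 146.56]. Speed limits (degrees/s): [147.25, 147.25, 180, 180, 180, 180].

## Interface

Orientations are given as a 3x3 rotation matrix whose columns are the frame's x, y, z axes.
In Python, from bench import ctrl, camera gives the robot as it stands.
- The arm moves only by the tool step_arm, never from a script. Its argument "steps" is a list of rows, each an object of numbers: "dx", "dy", "dz": the shift along the tool's x, y, z in mm; "rx", "ry", "rz": the turn, a rotation vector about the tool's x, y, z in degrees; "fingers": the closure, from 0 (fully open) to 1 (shut). In form: [{"dx": .., "dy": .., "dz": .., "rx": .., "ry": .., "rz": .., "fingers": ..}, ...]. A call has 1 to 20 rows; each row shifts and turns the pose as measured when the row begins, along the tool's axes as they then stand; what a row does not reach is not made up. A row lasts 1/10 s, in which the tool goes at most 50 mm and 8.59 degrees, less where a joint would pass 70% of its speed; a pose out of reach is approached as far as the arm can. A call is refused whole if a number of a shift passes 50 or a number of a turn 8.59, either way. A call with a gripper value outside its range is refused whole. The fingers move at their own pace and stop on an object; "squeeze" is the grip in N (left out, the last holds). Time passes only in rows, so rows that do not move let the fingers close. It gives the time, the measured TCP pose, the force and the opening at its end, in the units of the state.
- ctrl.sense(): the state, without advancing time (a new reading comes with each control period).
- camera(name): name is "scene" or "top" or "wrist"; returns a dict with "pixels" (400x640x3 uint8, red, green, blue), "range_z" (400x640 float32, m along the optical axis (not along the pixel's ray), 0 where there is no reading), "mtx" (3x3 intrinsics, pixels), "eye" and "attitude" of the camera in the world. Camera axes: x right, y down, z forward; pixel columns grow to the right and rows downward; lengths in m; the calibration is good to about 2 mm. A picture is of the moment at which its call begins.
- ctrl.close_job(): hands the job in, once; it reports no verdict.
The state is a dict: "time_s": time; "joints": joint angles; "qd": joint speeds; "effort": joint torques, N m; "eef_pos": TCP position; "orientation": TCP orientation; "force": force on the tool from outside, world axes, zero at the start; "wrist_torque": the same for the moment, N m; "gripper_width": opening from 0.0 (shut) to 1.0 (fully open).
Only numpy, scipy, OpenCV 4.12 (cv2) and the standard library are available. Lean on these libraries where they do the work, as an engineer would, in place of code of your own. Each camera call takes 0.05 s, during which the arm holds its last target. There are 200 camera calls.

## Working session

There is one attempt and no reset: what is moved stays moved. The work goes in short steps, Python scripts to look and compute and a tool call to move; the robot and the scene stay as the last step left them, time stands still between calls to the robot, and variables do not carry over. Pictures are saved under pics/ and viewed, about 8 in all and at most 12, crops included, and the job is handed in when it is done.

Besides the shell and the picture viewer there is one more tool, called after ">>>" as a command line: name --argument value ..., lists and objects as JSON in quotes. step_arm: Moves the arm, as the interface text tells. Its arguments: {"type":"object","properties":{"steps":{"type":"array"},"squeeze":{"type":"number"}},"required":["steps"]}

```bash
mkdir -p pics; ls; cat > h.py <<'E'
import numpy as np, cv2
from bench import ctrl, camera
def shot(n,f):
    c=camera(n); np.savez('pics/'+f+'.npz',**c); cv2.imwrite('pics/'+f+'.png',c['pixels'][:,:,::-1]); return c
def P(c,u,v,z=None):
    K=c['mtx']; r=np.array([(u-K[0,2])/K[0,0],(v-K[1,2])/K[1,1],1.]); d=np.array(c['attitude'])@r
    if z is not None: return c['eye']+d*(z-c['eye'][2])/d[2]
    return c['eye']+d*c['range_z'][int(v),int(u)]
def cloud(c):
    K=c['mtx']; v,u=np.mgrid[:400,:640]; Z=c['range_z']
    p=np.stack([(u-K[0,2])/K[0,0]*Z,(v-K[1,2])/K[1,1]*Z,Z],-1)
    w=p@np.array(c['attitude']).T+c['eye']; w[Z==0]=np.nan; return w
E
python3 - <<'E'
from h import *
s=ctrl.sense(); print(s)
for n in ('top','scene'):
    c=shot(n,n+'0'); print(n,c['eye'],c['attitude'],c['mtx'])
E
```

```text
pics
{'time_s': 0.0, 'joints': array([-7.08749464e+01,  1.83529758e+01,  8.97073244e+01, -2.62356983e-03,
        7.20432193e+01, -1.14387961e+00]), 'qd': array([ 0.07278417,  0.05361525,  0.07719449, -0.009382  , -0.00116433,
       -0.03953751]), 'effort': array([ 9.14548909e-04, -4.12465489e+01, -2.31972241e+01,  7.28118257e-02,
        4.54626081e-02, -1.31628663e-04]), 'eef_pos': array([ 0.19903487, -0.53891076,  0.21310068]), 'orientation': array([[-6.33104163e-04,  3.46439768e-01, -9.38072005e-01],
       [ 1.69276066e-03, -9.38070478e-01, -3.46440346e-01],
       [-9.99998367e-01, -1.80726421e-03,  7.45671615e-06]]), 'force': array([-0.70573491,  0.03260946,  0.03006521]), 'wrist_torque': array([ 0.00540266,  0.03849263, -0.0488192 ]), 'gripper_width': 0.9962616473412227}
top [0.39985816 0.01309649 1.35353995] [[ 0.00602483 -0.98669579  0.16246574]
 [-0.99989762 -0.00805303 -0.01182821]
 [ 0.01297918 -0.16237784 -0.98664329]] [[518.98436342   0.         316.8101703 ]
 [  0.         518.98436342 196.13625208]
 [  0.           0.           1.        ]]
scene [1.0110657  0.54143492 0.59084548] [[-0.77905357  0.39237283 -0.48899805]
 [ 0.62682803  0.47161839 -0.62021183]
 [-0.0127338  -0.78969593 -0.61336628]] [[409.56964347   0.         323.42309769]
 [  0.         409.56964347 200.37675261]
 [  0.           0.           1.        ]]
```

View pics/top0.png

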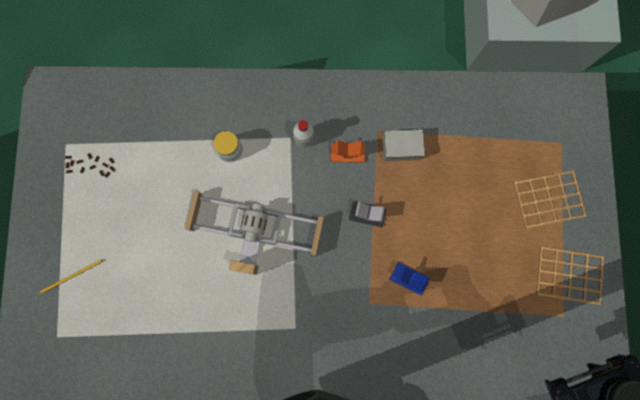

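View pics/scene0.png

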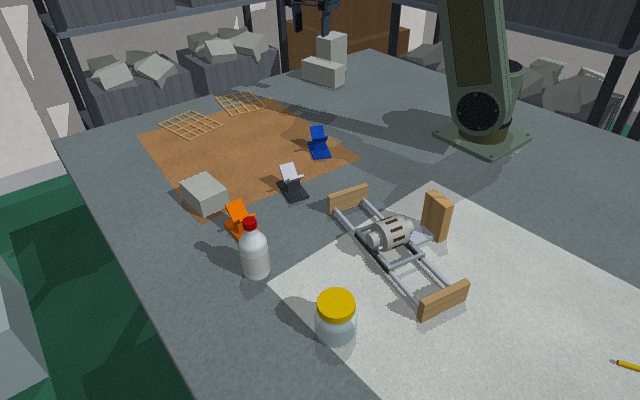

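Top view: the carrier is at about (255,222) with its handle block at (242,267), towards the robot. Stand candidates are grey/dark at (369,212), orange at (348,151) and blue at (409,278). The grey one matches the description (steel base, aluminium V). The glue is at (303,132), the jar at (226,145) and the foam at (404,144).

```bash
python3 - <<'E'
from h import *
im=cv2.imread('pics/top0.png')
a=cv2.resize(im[185:285,180:330],None,fx=5,fy=5,interpolation=cv2.INTER_CUBIC)
b=cv2.resize(im[190:240,340:400],None,fx=5,fy=5,interpolation=cv2.INTER_CUBIC)
o=np.zeros((500+260,750,3),np.uint8); o[:500,:]=a; o[505:755,:300]=b
s=cv2.imread('pics/scene0.png')[150:215,265:325]; s=cv2.resize(s,None,fx=3.8,fy=3.8); o[505:505+s.shape[0],320:320+s.shape[1]]=s
o=cv2.resize(o,None,fx=.78,fy=.78,interpolation=cv2.INTER_AREA); cv2.imwrite('pics/crop1.png',o)
for n in ('top0','scene0'):
    c=dict(np.load(f'pics/{n}.npz')); w=cloud(c)
    X,Y,Z=w[...,0],w[...,1],w[...,2]
    # handle top z~95, bars z~50 
    def blob(name,zl,zh,xr,yr):
        m=(Z>zl)&(Z<zh)&(X>xr[0])&(X<xr[1])&(Y>yr[0])&(Y<yr[1]); p=w[m][:,:2].astype(np.float32)
        if len(p)<4: print(n,name,len(p)); return
        print(n,name,len(p),'med z',np.median(Z[m]).round(4),'rect',[np.round(q,4) for q in cv2.minAreaRect(p)])
    hp=P(c,242,265) if n=='top0' else P(c,438,195); print('pt',hp)
    blob('handle',.087,.105,(.15,.35),(.1,.3))
    blob('barL',.042,.058,(.25,.5),(.27,.36))
    blob('barR',.042,.058,(.2,.45),(-.03,.06))
    blob('drum',.068,.095,(.25,.45),(.09,.22))
    blob('stand',.05,.075,(.3,.45),(-.2,-.06))
    blob('standbase',.004,.02,(.28,.48),(-.22,-.04))
for uv in [(193,211),(318,235),(255,222),(369,212),(242,267)]: print(uv,P(dict(np.load('pics/top0.npz')),*uv).round(3))
E
```

```text
pt [0.43816492 0.17699276 0.09210712]
top0 handle 0
top0 barL 0
top0 barR 0
top0 drum 158 med z 0.0927 rect [array([0.4328, 0.1785]), array([0.0601, 0.0238]), np.float64(78.5632)]
top0 stand 0
top0 standbase 445 med z 0.0053 rect [array([ 0.3796, -0.1304]), array([0.1993, 0.1791]), np.float64(0.0859)]
pt [0.42756808 0.17183834 0.09381872]
scene0 handle 0
scene0 barL 0
scene0 barR 0
scene0 drum 435 med z 0.0873 rect [array([0.4339, 0.1802]), array([0.0619, 0.026 ]), np.float64(78.4673)]
scene0 stand 0
scene0 standbase 104 med z 0.0084 rect [array([ 0.4233, -0.2048]), array([0.0548, 0.0296]), np.float64(0.1191)]
(193, 211) [0.574 0.31  0.048]
(318, 235) [ 0.515 -0.006  0.053]
(255, 222) [0.544 0.15  0.081]
(369, 212) [ 0.577 -0.137  0.034]
(242, 267) [0.433 0.176 0.1  ]
```

View pics/crop1.png

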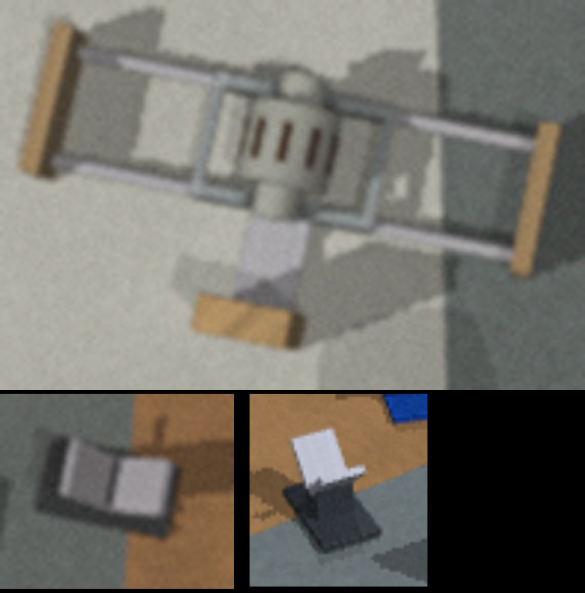

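The crop confirms the choice: steel shuttle around the cream drum, handle block below, and a grey aluminium V on a dark steel base at about (369,212). The world ranges in my first script were off, so I'll redo it.

```bash
cat >> h.py <<'E'
def blob(c,name,zl,zh,xr,yr,w=None):
    w=cloud(c) if w is None else w
    X,Y,Z=w[...,0],w[...,1],w[...,2]
    m=(Z>zl)&(Z<zh)&(X>xr[0])&(X<xr[1])&(Y>yr[0])&(Y<yr[1]); p=w[m][:,:2].astype(np.float32)
    if len(p)<4: print(name,len(p)); return
    print(name,len(p),'z',np.median(Z[m]).round(4),'rect',[np.round(q,4) for q in cv2.minAreaRect(p)]); return w[m]
E
python3 - <<'E'
from h import *
for n in ('top0','scene0'):
    c=dict(np.load(f'pics/{n}.npz')); w=cloud(c); print(n)
    blob(c,'handle',.08,.105,(.38,.48),(.1,.24),w)
    blob(c,'barL',.042,.058,(.5,.65),(.28,.36),w)
    blob(c,'barR',.042,.058,(.45,.58),(-.04,.03),w)
    d=blob(c,'drum',.06,.095,(.48,.62),(.1,.2),w)
    blob(c,'V',.045,.075,(.5,.65),(-.2,-.06),w)
    blob(c,'standbase',.004,.014,(.52,.63),(-.2,-.07),w)
    blob(c,'stand all',.006,.075,(.52,.63),(-.2,-.07),w)
    blob(c,'table',-.02,.02,(.3,.4),(-.1,.1),w)
E
```

```text
top0
handle 256 z 0.0942 rect [array([0.4328, 0.1787]), array([0.0598, 0.0238]), np.float64(78.5632)]
barL 239 z 0.0487 rect [array([0.5771, 0.3154]), array([0.016 , 0.1002]), np.float64(78.8228)]
barR 219 z 0.0488 rect [array([ 0.5142, -0.0023]), array([0.0139, 0.0999]), np.float64(79.0324)]
drum 582 z 0.0734 rect [array([0.5455, 0.1565]), array([0.0569, 0.0939]), np.float64(79.1051)]
V 249 z 0.056 rect [array([ 0.5745, -0.1348]), array([0.0682, 0.0365]), np.float64(78.0156)]
standbase 344 z 0.0066 rect [array([ 0.5744, -0.1353]), array([0.1087, 0.1277]), np.float64(0.7515)]
stand all 609 z 0.04 rect [array([ 0.5704, -0.1307]), array([0.1218, 0.0975]), np.float64(86.6149)]
table 3116 z -0.0005 rect [array([ 3.496e-01, -2.000e-04]), array([0.0984, 0.2002]), np.float64(0.3443)]
scene0
handle 392 z 0.0936 rect [array([0.4339, 0.1802]), array([0.0618, 0.0257]), np.float64(78.1519)]
barL 495 z 0.0492 rect [array([0.5781, 0.3167]), array([0.0147, 0.0994]), np.float64(79.2761)]
barR 265 z 0.0489 rect [array([ 0.5155, -0.0009]), array([0.0168, 0.0993]), np.float64(78.3134)]
drum 787 z 0.0723 rect [array([0.5478, 0.1613]), array([0.0543, 0.0952]), np.float64(73.4359)]
V 217 z 0.0552 rect [array([ 0.5751, -0.1327]), array([0.0684, 0.037 ]), np.float64(77.7694)]
standbase 330 z 0.0082 rect [array([ 0.5754, -0.1334]), array([0.0909, 0.05  ]), np.float64(77.7909)]
stand all 723 z 0.0257 rect [array([ 0.5754, -0.1334]), array([0.0909, 0.05  ]), np.float64(77.7434)]
table 1753 z 0.0002 rect [array([0.35, 0.  ]), array([0.1998, 0.0999]), np.float64(89.9749)]
```

Carrier: centre about (0.546, 0.157), yaw -11.2°. Stand: centre about (0.575, -0.134), yaw -12°. Grip point: (0.4335, 0.1796). Tool y goes along the carrier's +x, so tool z is the carrier's -y. I'll turn first, then traverse.

>>> step_arm --steps '[{"rx": -8.4, "fingers": 0.45}, {"rx": -8.4, "fingers": 0.45}, {"rx": -8.4, "fingers": 0.45}, {"rx": -8.4, "fingers": 0.45}, {"rx": -8.4, "fingers": 0.45}, {"rx": -8.4, "fingers": 0.45}, {"rx": -8.4, "fingers": 0.45}, {"dz": -46, "dy": 6, "fingers": 0.45}, {"dz": -46, "dy": 6, "fingers": 0.45}, {"dz": -46, "dy": 6, "fingers": 0.45}, {"dz": -46, "dy": 6, "fingers": 0.45}, {"dz": -46, "dy": 6, "fingers": 0.45}, {"dz": -46, "dy": 6, "fingers": 0.45}, {"dz": -46, "dy": 6, "fingers": 0.45}, {"dz": -46, "dy": 6, "fingers": 0.45}, {"dz": -46, "dy": 6, "fingers": 0.45}, {"dz": -46, "dy": 6, "fingers": 0.45}, {"dz": -46, "dy": 6, "fingers": 0.45}, {"dz": -46, "dy": 6, "fingers": 0.45}, {"fingers": 0.45}]' --squeeze 60

```text
invalid input at $.steps[0]: expected keys dx, dy, dz, rx, ry, rz, fingers
```

```bash
cat >> h.py <<'E'
from scipy.spatial.transform import Rotation as Rn
def goal(pos,yaw,s=None):
    s=s or ctrl.sense(); R=np.array(s['orientation']); c,n=np.cos(np.radians(yaw)),np.sin(np.radians(yaw))
    G=np.array([[0,c,n],[0,n,-c],[-1,0,0]])  # cols: down, x_c, -y_c
    d=R.T@(np.array(pos)-s['eef_pos'])*1000; r=Rn.from_matrix(R.T@G).as_rotvec(degrees=True)
    print('t',round(s['time_s'],2),'pos',np.round(s['eef_pos'],4),'d_tool mm',d.round(1),'r_tool deg',r.round(2),'F',np.round(s['force'],1),'w',round(s['gripper_width'],3))
E
python3 -c "
from h import *
goal([.4335,.1796,.20],-11.2)"
```

```text
t 0.1 pos [ 0.199  -0.539   0.2132] d_tool mm [  14.2 -592.8 -468.9] r_tool deg [-5.853e+01 -5.000e-02  8.000e-02] F [-0.5  0.3  0.6] w 1.002
```

>>> step_arm --steps '[{"dx": 0, "dy": 0, "dz": 0, "rx": -8.4, "ry": 0, "rz": 0, "fingers": 0.45}, {"dx": 0, "dy": 0, "dz": 0, "rx": -8.4, "ry": 0, "rz": 0, "fingers": 0.45}, {"dx": 0, "dy": 0, "dz": 0, "rx": -8.4, "ry": 0, "rz": 0, "fingers": 0.45}, {"dx": 0, "dy": 0, "dz": 0, "rx": -8.4, "ry": 0, "rz": 0, "fingers": 0.45}, {"dx": 0, "dy": 0, "dz": 0, "rx": -8.4, "ry": 0, "rz": 0, "fingers": 0.45}, {"dx": 0, "dy": 0, "dz": 0, "rx": -8.4, "ry": 0, "rz": 0, "fingers": 0.45}, {"dx": 0, "dy": 0, "dz": 0, "rx": -8.4, "ry": 0, "rz": 0, "fingers": 0.45}, {"dx": 0, "dy": 6, "dz": -46, "rx": 0, "ry": 0, "rz": 0, "fingers": 0.45}, {"dx": 0, "dy": 6, "dz": -46, "rx": 0, "ry": 0, "rz": 0, "fingers": 0.45}, {"dx": 0, "dy": 6, "dz": -46, "rx": 0, "ry": 0, "rz": 0, "fingers": 0.45}, {"dx": 0, "dy": 6, "dz": -46, "rx": 0, "ry": 0, "rz": 0, "fingers": 0.45}, {"dx": 0, "dy": 6, "dz": -46, "rx": 0, "ry": 0, "rz": 0, "fingers": 0.45}, {"dx": 0, "dy": 6, "dz": -46, "rx": 0, "ry": 0, "rz": 0, "fingers": 0.45}, {"dx": 0, "dy": 6, "dz": -46, "rx": 0, "ry": 0, "rz": 0, "fingers": 0.45}, {"dx": 0, "dy": 6, "dz": -46, "rx": 0, "ry": 0, "rz": 0, "fingers": 0.45}, {"dx": 0, "dy": 6, "dz": -46, "rx": 0, "ry": 0, "rz": 0, "fingers": 0.45}, {"dx": 0, "dy": 6, "dz": -46, "rx": 0, "ry": 0, "rz": 0, "fingers": 0.45}, {"dx": 0, "dy": 6, "dz": -46, "rx": 0, "ry": 0, "rz": 0, "fingers": 0.45}, {"dx": 0, "dy": 6, "dz": -46, "rx": 0, "ry": 0, "rz": 0, "fingers": 0.45}, {"dx": 0, "dy": 0, "dz": 0, "rx": 0, "ry": 0, "rz": 0, "fingers": 0.45}]' --squeeze 60

```text
time_s: 2.1
eef_pos: [0.3621, 0.0162, 0.2103]
orientation: [[-0.002, 0.986, -0.165], [0.014, -0.165, -0.986], [-1.0, -0.004, -0.013]]
force: [-1.0, -0.1, 0.6]
gripper_width: 0.545
```

```bash
python3 -c "
from h import *
goal([.4335,.1796,.20],-11.2)"
```

```text
t 2.1 pos [0.3621 0.0162 0.2103] d_tool mm [  12.5   43.4 -172.8] r_tool deg [ 1.68 -0.77  0.25] F [-1.  -0.1  0.6] w 0.545
```

>>> step_arm --steps '[{"dx": 2, "dy": 8, "dz": -35, "rx": 0.3, "ry": -0.15, "rz": 0, "fingers": 0.45}, {"dx": 2, "dy": 8, "dz": -35, "rx": 0.3, "ry": -0.15, "rz": 0, "fingers": 0.45}, {"dx": 2, "dy": 8, "dz": -35, "rx": 0.3, "ry": -0.15, "rz": 0, "fingers": 0.45}, {"dx": 2, "dy": 8, "dz": -35, "rx": 0.3, "ry": -0.15, "rz": 0, "fingers": 0.45}, {"dx": 2, "dy": 8, "dz": -25, "rx": 0.3, "ry": -0.15, "rz": 0, "fingers": 0.45}, {"dx": 0, "dy": 0, "dz": 0, "rx": 0, "ry": 0, "rz": 0, "fingers": 0.45}, {"dx": 0, "dy": 0, "dz": 0, "rx": 0, "ry": 0, "rz": 0, "fingers": 0.45}]'

```text
time_s: 2.8
eef_pos: [0.4311, 0.1741, 0.1986]
orientation: [[-0.008, 0.982, -0.191], [-0.005, -0.191, -0.982], [-1.0, -0.007, 0.006]]
force: [-0.4, 0.3, -0.8]
gripper_width: 0.554
```

```bash
python3 -c "
from h import *
goal([.4335,.1796,.053],-11.2)
c=shot('wrist','w1'); goal([.4335,.1796,.053],-11.2)
blob(c,'handle',.08,.105,(.38,.48),(.1,.24))"
```

```text
t 2.8 pos [0.4311 0.1741 0.1986] d_tool mm [145.5   2.4  -6.8] r_tool deg [0.2  0.37 0.41] F [-0.4  0.3 -0.8] w 0.554
t 2.85 pos [0.4311 0.1739 0.1987] d_tool mm [145.6   2.2  -6.9] r_tool deg [0.15 0.34 0.39] F [-0.3 -0.1 -0. ] w 0.552
handle 1831 z 0.0944 rect [array([0.4335, 0.1778]), array([0.0595, 0.0238]), np.float64(79.3303)]
```

View pics/w1.png

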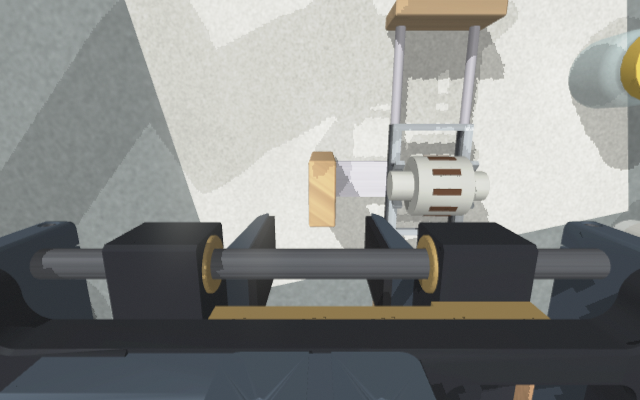

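The wrist view shows the handle block centred between the open fingers (322,190) and the drum in the shuttle at (440,185). I'll descend.

>>> step_arm --steps '[{"dx": 8, "dy": 0.2, "dz": -1, "rx": 0.1, "ry": 0.1, "rz": 0.1, "fingers": 0.45}, {"dx": 14, "dy": 0.2, "dz": -1, "rx": 0, "ry": 0.1, "rz": 0.1, "fingers": 0.45}, {"dx": 14, "dy": 0.2, "dz": -1, "rx": 0, "ry": 0.1, "rz": 0.1, "fingers": 0.45}, {"dx": 14, "dy": 0.2, "dz": -1, "rx": 0, "ry": 0, "rz": 0, "fingers": 0.45}, {"dx": 14, "dy": 0.2, "dz": -1, "rx": 0, "ry": 0, "rz": 0, "fingers": 0.45}, {"dx": 14, "dy": 0.2, "dz": -1, "rx": 0, "ry": 0, "rz": 0, "fingers": 0.45}, {"dx": 14, "dy": 0.2, "dz": 0, "rx": 0, "ry": 0, "rz": 0, "fingers": 0.45}, {"dx": 14, "dy": 0.2, "dz": 0, "rx": 0, "ry": 0, "rz": 0, "fingers": 0.45}, {"dx": 14, "dy": 0.2, "dz": 0, "rx": 0, "ry": 0, "rz": 0, "fingers": 0.45}, {"dx": 10, "dy": 0.2, "dz": 0, "rx": 0, "ry": 0, "rz": 0, "fingers": 0.45}, {"dx": 6, "dy": 0, "dz": 0, "rx": 0, "ry": 0, "rz": 0, "fingers": 0.45}, {"dx": 0, "dy": 0, "dz": 0, "rx": 0, "ry": 0, "rz": 0, "fingers": 0.45}]'

```text
time_s: 4.05
eef_pos: [0.4283, 0.1654, 0.056]
orientation: [[-0.003, 0.978, -0.21], [-0.003, -0.21, -0.978], [-1.0, -0.002, 0.003]]
force: [-0.2, -0.9, -0.9]
gripper_width: 0.548
```

```bash
python3 -c "
from h import *
goal([.4335,.179,.053],-11.2)"
```

```text
t 4.05 pos [0.4283 0.1654 0.056 ] d_tool mm [  2.9   2.3 -14.4] r_tool deg [-0.91  0.2   0.12] F [-0.2 -0.9 -0.9] w 0.548
```

>>> step_arm --steps '[{"dx": 1, "dy": 0.8, "dz": -5, "rx": -0.3, "ry": 0.1, "rz": 0, "fingers": 0.45}, {"dx": 1, "dy": 0.8, "dz": -5, "rx": -0.3, "ry": 0.1, "rz": 0.1, "fingers": 0.45}, {"dx": 1, "dy": 0.8, "dz": -5, "rx": -0.3, "ry": 0, "rz": 0, "fingers": 0.45}]'

```text
time_s: 4.35
eef_pos: [0.4348, 0.1803, 0.054]
orientation: [[0.002, 0.981, -0.195], [0.001, -0.195, -0.981], [-1.0, 0.002, -0.002]]
force: [0.3, 0.5, 0.6]
gripper_width: 0.553
```

>>> step_arm --steps '[{"dx": 0, "dy": 0, "dz": 0, "rx": 0, "ry": 0, "rz": 0, "fingers": 0.45}]'

```text
time_s: 4.45
eef_pos: [0.4356, 0.1812, 0.0543]
orientation: [[0.004, 0.981, -0.194], [0.002, -0.194, -0.981], [-1.0, 0.003, -0.003]]
force: [-0.4, -0.1, -0.3]
gripper_width: 0.55
```

>>> step_arm --steps '[{"dx": 0, "dy": 0, "dz": 0, "rx": 0, "ry": 0, "rz": 0, "fingers": 0.45}, {"dx": 0, "dy": 0, "dz": 0, "rx": 0, "ry": 0, "rz": 0, "fingers": 0.45}]'

```text
time_s: 4.65
eef_pos: [0.4358, 0.1817, 0.0546]
orientation: [[0.004, 0.981, -0.193], [0.002, -0.193, -0.981], [-1.0, 0.004, -0.003]]
force: [0.5, 0.3, 0.7]
gripper_width: 0.549
```

```bash
python3 -c "
from h import *
goal([.4335,.179,.053],-11.2)"
```

```text
t 4.65 pos [0.4358 0.1817 0.0546] d_tool mm [ 1.6 -1.8  3.1] r_tool deg [ 0.1  -0.17 -0.22] F [0.5 0.3 0.7] w 0.549
```

>>> step_arm --steps '[{"dx": 1, "dy": -1.5, "dz": 2, "rx": 0, "ry": -0.15, "rz": -0.2, "fingers": 0.45}, {"dx": 0, "dy": 0, "dz": 0, "rx": 0, "ry": 0, "rz": 0, "fingers": 0.45}, {"dx": 0, "dy": 0, "dz": 0, "rx": 0, "ry": 0, "rz": 0, "fingers": 0.7}, {"dx": 0, "dy": 0, "dz": 0, "rx": 0, "ry": 0, "rz": 0, "fingers": 0.8}, {"dx": 0, "dy": 0, "dz": 0, "rx": 0, "ry": 0, "rz": 0, "fingers": 1}, {"dx": 0, "dy": 0, "dz": 0, "rx": 0, "ry": 0, "rz": 0, "fingers": 1}, {"dx": 0, "dy": 0, "dz": 0, "rx": 0, "ry": 0, "rz": 0, "fingers": 1}, {"dx": 0, "dy": 0, "dz": 0, "rx": 0, "ry": 0, "rz": 0, "fingers": 1}]' --squeeze 60

```text
time_s: 5.45
eef_pos: [0.4335, 0.1796, 0.0536]
orientation: [[-0.0, 0.981, -0.193], [0.0, -0.193, -0.981], [-1.0, -0.0, 0.0]]
force: [-0.2, 0.5, -0.3]
gripper_width: 0.26
```

```bash
python3 -c "
from h import *
goal([.4335,.179,.053],-11.2)
c=shot('wrist','w2'); goal([.4335,.179,.053],-11.2)
s=ctrl.sense();print(s['orientation'].round(5))
t=shot('top','t2');w=cloud(t)
blob(t,'barL',.042,.058,(.5,.65),(.28,.36),w)
blob(t,'barR',.042,.058,(.45,.58),(-.04,.03),w)
d=blob(t,'drum',.055,.095,(.48,.62),(.1,.22),w)
"
```

```text
t 5.45 pos [0.4335 0.1796 0.0536] d_tool mm [0.6 0.2 0.6] r_tool deg [0.06 0.   0.02] F [-0.2  0.5 -0.3] w 0.26
t 5.5 pos [0.4335 0.1796 0.0536] d_tool mm [0.6 0.1 0.6] r_tool deg [0.06 0.   0.01] F [-0.  -0.1 -0.1] w 0.261
[[-2.5000e-04  9.8117e-01 -1.9317e-01]
 [ 4.0000e-05 -1.9317e-01 -9.8117e-01]
 [-1.0000e+00 -2.5000e-04  1.0000e-05]]
barL 234 z 0.0487 rect [array([0.577 , 0.3148]), array([0.0152, 0.0992]), np.float64(79.5566)]
barR 220 z 0.049 rect [array([ 0.5143, -0.0024]), array([0.0139, 0.0995]), np.float64(79.1037)]
drum 499 z 0.0732 rect [array([0.5574, 0.1531]), array([0.0595, 0.0704]), np.float64(75.9525)]
```

View pics/w2.png

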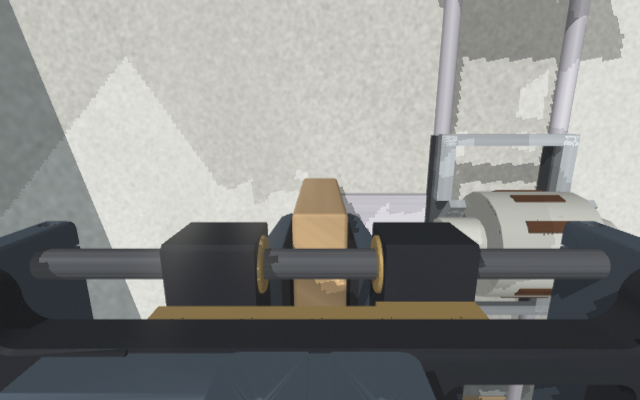

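Grip is level (tool rotation error 0.06° or less) on the 23.7 mm block, and the wrist camera sees the shuttle's +y crossbar at (505,140). I'll build a shuttle tracker from the wrist and scene depth.

```bash
cat >> h.py <<'E'
from scipy.optimize import least_squares
def carr(c,s):
    q=(cloud(c)-s['eef_pos'])@np.array(s['orientation'])*1000   # tool axes, mm
    return np.stack([q[...,1]-115,-q[...,2],53.6-q[...,0]],-1)
def track(target=None,yaw=-11.2,cams=('wrist','scene')):
    for n in cams:
        s=ctrl.sense(); c=camera(n); k=carr(c,s); x,y,z=k[...,0],k[...,1],k[...,2]
        if n=='wrist':
            m=(abs(x)<28)&(z>22)&(z<38)&(y>-40)&(y<175)
            ys=np.sort(y[m]); print('t%.2f'%s['time_s'],'wrist n',m.sum(),'shuttle y', (ys[-max(3,len(ys)//20)]-61).round(1) if m.sum()>5 else None)
        else:
            m=(abs(x)<22)&(z>45)&(z<84)&(abs(y)<125); p=k[m][:,1:]
            f=least_squares(lambda a:np.hypot(p[:,0]-a[0],p[:,1]-a[1])-30,[np.median(p[:,0]),50],loss='soft_l1')
            W=np.array(s['orientation'])@(np.array([53.6-f.x[1],115,-f.x[0]])/1000)+s['eef_pos']
            b=[np.median(z[(z>40)&(z<58)&(abs(x)<45)&(y*g>156)&(y*g<168)]).round(1) for g in (-1,1)]
            print('t%.2f'%s['time_s'],'scene n',m.sum(),'drum y,z_c',f.x.round(1),'world',W.round(4),'bar z -/+',b)
    if target is not None: goal(target,yaw)
    else: goal(s['eef_pos'],yaw)
E
python3 - <<'E'
from h import *
track()
E
```

```text
t5.55 wrist n 1210 shuttle y -2.0
t5.60 scene n 590 drum y,z_c [-0.5 49.7] world [0.5462 0.1569 0.0496] bar z -/+ [np.float64(49.6), np.float64(49.8)]
t 5.65 pos [0.4335 0.1796 0.0536] d_tool mm [-0.  0.  0.] r_tool deg [0.07 0.   0.02] F [-0.1  0.6 -0.5] w 0.263
```

>>> step_arm --steps '[{"dx": -2, "dy": 0, "dz": 0, "rx": 0, "ry": 0, "rz": 0, "fingers": 1}, {"dx": -4, "dy": 0, "dz": 0, "rx": 0, "ry": 0, "rz": 0, "fingers": 1}, {"dx": -5, "dy": 0, "dz": 0, "rx": 0, "ry": 0, "rz": 0, "fingers": 1}, {"dx": -5, "dy": 0, "dz": 0, "rx": 0, "ry": 0, "rz": 0, "fingers": 1}, {"dx": -3, "dy": 0, "dz": 0, "rx": 0, "ry": 0, "rz": 0, "fingers": 1}]'

```text
time_s: 6.15
eef_pos: [0.4281, 0.1779, 0.0703]
orientation: [[-0.014, 0.981, -0.194], [-0.004, -0.194, -0.981], [-1.0, -0.013, 0.007]]
force: [0.7, 0.2, -6.3]
gripper_width: 0.262
```

```bash
python3 -c "
from h import *
track([.4335,.1796,.15])"
```

```text
t6.15 wrist n 1216 shuttle y 3.9
t6.20 scene n 607 drum y,z_c [ 6.6 49.5] world [0.5425 0.1621 0.0652] bar z -/+ [np.float64(49.5), np.float64(49.6)]
t 6.25 pos [0.4285 0.178  0.0705] d_tool mm [-79.6   3.6  -2. ] r_tool deg [0.01 0.35 0.68] F [ 0.8  0.3 -7.4] w 0.264
```

>>> step_arm --steps '[{"dx": -5, "dy": 0.5, "dz": 0, "rx": 0, "ry": 0.6, "rz": 0.3, "fingers": 1}, {"dx": -7, "dy": 0.5, "dz": 0, "rx": 0, "ry": 0.5, "rz": 0.3, "fingers": 1}, {"dx": -8, "dy": 0.5, "dz": 0, "rx": 0, "ry": 0, "rz": 0.1, "fingers": 1}]'

```text
time_s: 6.55
eef_pos: [0.4289, 0.1771, 0.0907]
orientation: [[0.001, 0.981, -0.194], [0.013, -0.194, -0.981], [-1.0, -0.002, -0.013]]
force: [-0.4, -1.1, -7.3]
gripper_width: 0.263
```

```bash
python3 -c "
from h import *
track([.4335,.1796,.15])"
```

```text
t6.55 wrist n 1320 shuttle y 12.5
t6.60 scene n 615 drum y,z_c [13.5 49.6] world [0.5455 0.1685 0.0885] bar z -/+ [np.float64(49.7), np.float64(49.5)]
t 6.65 pos [0.4304 0.1777 0.0917] d_tool mm [-58.2   2.8  -3.3] r_tool deg [ 0.02 -0.83 -0.09] F [ 0.1  0.3 -6.4] w 0.26
```

>>> step_arm --steps '[{"dx": -8, "dy": 0.5, "dz": 0.5, "rx": 0, "ry": -0.1, "rz": 0, "fingers": 1}, {"dx": -8, "dy": 0.5, "dz": 1, "rx": 0, "ry": -0.2, "rz": 0.1, "fingers": 1}, {"dx": -8, "dy": 0.5, "dz": 1.5, "rx": 0, "ry": -0.2, "rz": 0.1, "fingers": 1}, {"dx": -8, "dy": 0.5, "dz": 2, "rx": 0, "ry": -0.2, "rz": 0.1, "fingers": 1}, {"dx": -7, "dy": 0.5, "dz": 2, "rx": 0, "ry": -0.1, "rz": 0.1, "fingers": 1}]'

```text
time_s: 7.15
eef_pos: [0.4307, 0.1694, 0.1335]
orientation: [[0.007, 0.981, -0.194], [-0.003, -0.194, -0.981], [-1.0, 0.008, 0.001]]
force: [0.2, -0.3, -6.9]
gripper_width: 0.262
```

```bash
python3 -c "
from h import *
track([.4335,.1796,.15])"
```

```text
t7.15 wrist n 1216 shuttle y 4.4
t7.20 scene n 627 drum y,z_c [ 4.1 49.7] world [0.5451 0.1512 0.1318] bar z -/+ [np.float64(49.5), np.float64(49.7)]
t 7.25 pos [0.4315 0.1696 0.134 ] d_tool mm [-16.    0.2 -10.2] r_tool deg [ 0.01 -0.   -0.55] F [-0.2  0.7 -6.6] w 0.258
```

>>> step_arm --steps '[{"dx": -1, "dy": 1, "dz": 4, "rx": 0, "ry": 0, "rz": -0.2, "fingers": 1}, {"dx": -1, "dy": 1.5, "dz": 5, "rx": 0, "ry": 0, "rz": -0.1, "fingers": 1}, {"dx": -1, "dy": 1.5, "dz": 5, "rx": 0, "ry": 0, "rz": -0.1, "fingers": 1}, {"dx": -1, "dy": 1.5, "dz": 5, "rx": 0, "ry": 0, "rz": 0, "fingers": 1}, {"dx": -1, "dy": 1.5, "dz": 5, "rx": 0, "ry": 0, "rz": 0, "fingers": 1}]'

```text
time_s: 7.75
eef_pos: [0.4326, 0.1425, 0.1382]
orientation: [[-0.001, 0.981, -0.193], [-0.002, -0.193, -0.981], [-1.0, -0.001, 0.002]]
force: [-0.3, -0.6, -7.7]
gripper_width: 0.259
```

```bash
python3 -c "
from h import *
track([.4626,-.1093,.15],-12)"
```

```text
t7.75 wrist n 1227 shuttle y 7.9
t7.80 scene n 622 drum y,z_c [ 9.  49.5] world [0.5473 0.1283 0.1342] bar z -/+ [np.float64(49.3), np.float64(49.6)]
t 7.85 pos [0.4328 0.1423 0.1384] d_tool mm [-11.3  78.1 241.1] r_tool deg [0.8  0.09 0.01] F [ 0.9 -0.7 -6.8] w 0.259
```

>>> step_arm --steps '[{"dx": -1, "dy": 1.3, "dz": 4, "rx": 0.1, "ry": 0.1, "rz": 0, "fingers": 1}, {"dx": -1, "dy": 1.3, "dz": 4, "rx": 0.1, "ry": 0, "rz": 0, "fingers": 1}, {"dx": -1, "dy": 1.3, "dz": 4, "rx": 0.1, "ry": 0, "rz": 0, "fingers": 1}, {"dx": -1, "dy": 1.3, "dz": 4, "rx": 0.1, "ry": 0, "rz": 0, "fingers": 1}, {"dx": -1, "dy": 1.3, "dz": 4, "rx": 0.1, "ry": 0, "rz": 0, "fingers": 1}, {"dx": -1, "dy": 1.3, "dz": 4, "rx": 0.1, "ry": 0, "rz": 0, "fingers": 1}, {"dx": -1, "dy": 1.3, "dz": 4, "rx": 0.1, "ry": 0, "rz": 0, "fingers": 1}, {"dx": -1, "dy": 1.3, "dz": 4, "rx": 0.1, "ry": 0, "rz": 0, "fingers": 1}]'

```text
time_s: 8.65
eef_pos: [0.4366, 0.1063, 0.1468]
orientation: [[-0.001, 0.978, -0.208], [0.0, -0.208, -0.978], [-1.0, -0.001, -0.0]]
force: [-0.0, -0.3, -6.8]
gripper_width: 0.262
```

```bash
python3 -c "
from h import *
track([.4626,-.1093,.15],-12)"
```

```text
t8.65 wrist n 1373 shuttle y 13.6
t8.70 scene n 599 drum y,z_c [14.2 49.6] world [0.5523 0.0956 0.1431] bar z -/+ [np.float64(49.7), np.float64(49.6)]
t 8.75 pos [0.4368 0.1061 0.1469] d_tool mm [ -3.1  70.2 205.3] r_tool deg [-0.06 -0.    0.01] F [ 0.7  0.4 -7.1] w 0.26
```

>>> step_arm --steps '[{"dx": -1, "dy": 1.5, "dz": 4, "rx": 0, "ry": 0.4, "rz": 0, "fingers": 1}, {"dx": -1, "dy": 1.6, "dz": 4.3, "rx": 0, "ry": 0, "rz": 0, "fingers": 1}, {"dx": 0, "dy": 1.6, "dz": 4.3, "rx": 0, "ry": -0.2, "rz": 0, "fingers": 1}, {"dx": 0, "dy": 1.6, "dz": 4.3, "rx": 0, "ry": -0.2, "rz": 0, "fingers": 1}, {"dx": 0, "dy": 1.6, "dz": 4.3, "rx": 0, "ry": 0, "rz": 0, "fingers": 1}, {"dx": 0, "dy": 1.6, "dz": 4.3, "rx": 0, "ry": 0, "rz": 0, "fingers": 1}, {"dx": 0, "dy": 1.6, "dz": 4.3, "rx": 0, "ry": 0, "rz": 0, "fingers": 1}, {"dx": 0, "dy": 1.6, "dz": 4.3, "rx": 0, "ry": 0, "rz": 0, "fingers": 1}]'

```text
time_s: 9.55
eef_pos: [0.4423, 0.0674, 0.1489]
orientation: [[-0.001, 0.978, -0.208], [-0.0, -0.208, -0.978], [-1.0, -0.001, 0.0]]
force: [0.2, -0.1, -7.5]
gripper_width: 0.257
```

```bash
python3 -c "
from h import *
track([.4626,-.1093,.15],-12)"
```

```text
t9.55 wrist n 1226 shuttle y 6.8
t9.60 scene n 564 drum y,z_c [ 6.5 49.6] world [0.5563 0.0492 0.1448] bar z -/+ [np.float64(49.6), np.float64(49.6)]
t 9.65 pos [0.4424 0.0672 0.1489] d_tool mm [ -1.1  56.6 168.4] r_tool deg [-0.05  0.02  0.03] F [-0.1 -0.3 -7.2] w 0.259
```

>>> step_arm --steps '[{"dx": 0, "dy": 1.7, "dz": 5, "rx": 0, "ry": 0, "rz": 0, "fingers": 1}, {"dx": 0, "dy": 1.8, "dz": 5.3, "rx": 0, "ry": 0, "rz": 0, "fingers": 1}, {"dx": 0, "dy": 1.8, "dz": 5.3, "rx": 0, "ry": 0, "rz": 0, "fingers": 1}, {"dx": 0, "dy": 1.8, "dz": 5.3, "rx": 0, "ry": 0, "rz": 0, "fingers": 1}, {"dx": 0, "dy": 1.8, "dz": 5.3, "rx": 0, "ry": 0, "rz": 0, "fingers": 1}, {"dx": 0, "dy": 1.8, "dz": 5.3, "rx": 0, "ry": 0, "rz": 0, "fingers": 1}, {"dx": 0, "dy": 1.8, "dz": 5.3, "rx": 0, "ry": 0, "rz": 0, "fingers": 1}, {"dx": 0, "dy": 1.8, "dz": 5.3, "rx": 0, "ry": 0, "rz": 0, "fingers": 1}, {"dx": 0, "dy": 1.8, "dz": 5.3, "rx": 0, "ry": 0, "rz": 0, "fingers": 1}, {"dx": 0, "dy": 1.8, "dz": 5.3, "rx": 0, "ry": 0, "rz": 0, "fingers": 1}]'

```text
time_s: 10.65
eef_pos: [0.4493, 0.0074, 0.1489]
orientation: [[-0.001, 0.978, -0.208], [-0.0, -0.208, -0.978], [-1.0, -0.001, 0.001]]
force: [0.2, -0.5, -7.0]
gripper_width: 0.261
```

```bash
python3 -c "
from h import *
track([.4626,-.1093,.15],-12)"
```

```text
t10.65 wrist n 1214 shuttle y 5.6
t10.70 scene n 519 drum y,z_c [ 5.8 49.7] world [ 0.5632 -0.0117  0.1449] bar z -/+ [np.float64(49.5), np.float64(49.4)]
t 10.75 pos [0.4494 0.0072 0.1488] d_tool mm [ -1.1  37.2 111.2] r_tool deg [-0.05  0.04  0.03] F [-1.1  0.2 -6.4] w 0.261
```

>>> step_arm --steps '[{"dx": 0, "dy": 1.8, "dz": 5.3, "rx": 0, "ry": 0, "rz": 0, "fingers": 1}, {"dx": 0, "dy": 1.8, "dz": 5.3, "rx": 0, "ry": 0, "rz": 0, "fingers": 1}, {"dx": 0, "dy": 1.8, "dz": 5.3, "rx": 0, "ry": 0, "rz": 0, "fingers": 1}, {"dx": 0, "dy": 1.8, "dz": 5.3, "rx": 0, "ry": 0, "rz": 0, "fingers": 1}, {"dx": 0, "dy": 1.8, "dz": 5.3, "rx": 0, "ry": 0, "rz": 0, "fingers": 1}, {"dx": 0, "dy": 1.8, "dz": 5.3, "rx": 0, "ry": 0, "rz": 0, "fingers": 1}, {"dx": 0, "dy": 1.8, "dz": 5.3, "rx": 0, "ry": 0, "rz": 0, "fingers": 1}, {"dx": 0, "dy": 1.8, "dz": 5.3, "rx": 0, "ry": 0, "rz": 0, "fingers": 1}, {"dx": 0, "dy": 1.8, "dz": 5.3, "rx": 0, "ry": 0, "rz": 0, "fingers": 1}]'

```text
time_s: 11.65
eef_pos: [0.4557, -0.0467, 0.1488]
orientation: [[-0.001, 0.978, -0.208], [-0.001, -0.208, -0.978], [-1.0, -0.001, 0.001]]
force: [-0.2, 0.4, -6.0]
gripper_width: 0.263
```

```bash
python3 -c "
from h import *
track([.4626,-.1093,.15],-12)"
```

```text
t11.65 wrist n 1220 shuttle y 7.9
t11.70 scene n 489 drum y,z_c [ 8.2 49.8] world [ 0.5701 -0.0634  0.145 ] bar z -/+ [np.float64(49.5), np.float64(49.5)]
t 11.75 pos [ 0.4558 -0.0469  0.1488] d_tool mm [-1.1 19.6 59.6] r_tool deg [-0.04  0.06  0.03] F [-0.4 -0.5 -7.6] w 0.257
```

>>> step_arm --steps '[{"dx": 0, "dy": 1.8, "dz": 5.2, "rx": 0, "ry": 0, "rz": 0, "fingers": 1}, {"dx": 0, "dy": 1.8, "dz": 5.2, "rx": 0, "ry": 0, "rz": 0, "fingers": 1}, {"dx": 0, "dy": 1.8, "dz": 5.2, "rx": 0, "ry": 0, "rz": 0, "fingers": 1}, {"dx": 0, "dy": 1.8, "dz": 5.2, "rx": 0, "ry": 0, "rz": 0, "fingers": 1}, {"dx": 0, "dy": 1.8, "dz": 5.2, "rx": 0, "ry": -0.3, "rz": 0, "fingers": 1}, {"dx": 0, "dy": 1.8, "dz": 5, "rx": 0, "ry": -0.3, "rz": 0, "fingers": 1}, {"dx": 0, "dy": 1.5, "dz": 4, "rx": 0, "ry": 0, "rz": 0, "fingers": 1}, {"dx": 0, "dy": 1, "dz": 3, "rx": 0, "ry": 0, "rz": 0, "fingers": 1}, {"dx": 0, "dy": 1, "dz": 2, "rx": 0, "ry": 0.3, "rz": 0, "fingers": 1}]'

```text
time_s: 12.65
eef_pos: [0.4619, -0.0924, 0.1489]
orientation: [[-0.002, 0.978, -0.208], [-0.007, -0.208, -0.978], [-1.0, -0.001, 0.007]]
force: [-0.4, -0.3, -7.4]
gripper_width: 0.259
```

```bash
python3 -c "
from h import *
track([.4626,-.1093,.15],-12)"
```

```text
t12.65 wrist n 1542 shuttle y 16.4
t12.70 scene n 464 drum y,z_c [18.8 49.6] world [ 0.5784 -0.0984  0.1447] bar z -/+ [np.float64(49.1), np.float64(49.6)]
t 12.75 pos [ 0.4619 -0.0926  0.1489] d_tool mm [-1.   4.1 16.2] r_tool deg [-0.03  0.41  0.03] F [-0.9 -0.3 -6.5] w 0.261
```

>>> step_arm --steps '[{"dx": 0, "dy": 1, "dz": 1.5, "rx": 0, "ry": 0.45, "rz": 0, "fingers": 1}, {"dx": 0, "dy": 1, "dz": 1.5, "rx": 0, "ry": 0.2, "rz": 0, "fingers": 1}, {"dx": 0, "dy": 1, "dz": 1.5, "rx": 0, "ry": 0, "rz": 0, "fingers": 1}, {"dx": 0, "dy": 0.5, "dz": 1, "rx": 0, "ry": 0, "rz": 0, "fingers": 1}]'

```text
time_s: 13.15
eef_pos: [0.4642, -0.0989, 0.1489]
orientation: [[0.0, 0.978, -0.208], [0.005, -0.208, -0.978], [-1.0, -0.001, -0.005]]
force: [-0.6, -0.2, -5.3]
gripper_width: 0.263
```

```bash
python3 -c "
from h import *
track([.4626,-.1093,.15],-12,('scene','wrist','wrist','scene'))"
```

```text
t13.15 scene n 467 drum y,z_c [26.8 49.7] world [ 0.5823 -0.0965  0.1451] bar z -/+ [np.float64(49.6), np.float64(49.4)]
t13.20 wrist n 1381 shuttle y 24.7
t13.25 wrist n 1422 shuttle y 24.2
t13.30 scene n 470 drum y,z_c [25.4 49.8] world [ 0.5819 -0.0977  0.1451] bar z -/+ [np.float64(49.5), np.float64(49.4)]
t 13.35 pos [ 0.4641 -0.0987  0.1488] d_tool mm [-1.2  0.8 10.7] r_tool deg [ 0.01 -0.3   0.07] F [-0.7  0.  -7.3] w 0.261
```

>>> step_arm --steps '[{"dx": 0, "dy": 0, "dz": 1, "rx": 0, "ry": 0, "rz": 0, "fingers": 1}, {"dx": 0, "dy": 0, "dz": 1, "rx": 0, "ry": -0.15, "rz": 0, "fingers": 1}, {"dx": 0, "dy": 0, "dz": 1, "rx": 0, "ry": -0.15, "rz": 0, "fingers": 1}, {"dx": 0, "dy": 0, "dz": 1, "rx": 0, "ry": 0, "rz": 0, "fingers": 1}, {"dx": 0, "dy": 0.2, "dz": 1, "rx": 0, "ry": 0, "rz": 0, "fingers": 1}, {"dx": 0, "dy": 0.2, "dz": 1, "rx": 0, "ry": 0, "rz": 0, "fingers": 1}]'

```text
time_s: 13.95
eef_pos: [0.463, -0.1047, 0.1488]
orientation: [[-0.001, 0.978, -0.207], [-0.0, -0.207, -0.978], [-1.0, -0.001, 0.0]]
force: [0.0, -0.8, -6.1]
gripper_width: 0.263
```

```bash
python3 -c "
from h import *
track([.4625,-.1101,.15],-12,('scene','wrist','scene'))"
```

```text
t13.95 scene n 459 drum y,z_c [18.4 49.8] world [ 0.5793 -0.1105  0.1449] bar z -/+ [np.float64(49.4), np.float64(49.4)]
t14.00 wrist n 1635 shuttle y 15.8
t14.05 scene n 458 drum y,z_c [16.3 49.9] world [ 0.5789 -0.1127  0.1449] bar z -/+ [np.float64(49.5), np.float64(49.6)]
t 14.1 pos [ 0.463  -0.1047  0.1488] d_tool mm [-1.2  0.6  5.4] r_tool deg [0.03 0.02 0.08] F [ 0.5 -0.4 -6.7] w 0.261
```

>>> step_arm --steps '[{"dx": 0, "dy": 0.1, "dz": 1, "rx": 0, "ry": 0, "rz": 0, "fingers": 1}, {"dx": 0, "dy": 0.1, "dz": 1, "rx": 0, "ry": 0, "rz": 0, "fingers": 1}, {"dx": 0, "dy": 0.1, "dz": 1, "rx": 0, "ry": 0, "rz": 0, "fingers": 1}, {"dx": 0, "dy": 0.1, "dz": 1, "rx": 0, "ry": 0, "rz": 0, "fingers": 1}, {"dx": 0, "dy": 0.1, "dz": 0.7, "rx": 0, "ry": 0, "rz": 0, "fingers": 1}, {"dx": 0, "dy": 0, "dz": 0.4, "rx": 0, "ry": -0.2, "rz": 0, "fingers": 1}, {"dx": 0, "dy": 0, "dz": 0, "rx": 0, "ry": -0.2, "rz": 0, "fingers": 1}, {"dx": 0, "dy": 0, "dz": 0, "rx": 0, "ry": 0, "rz": 0, "fingers": 1}, {"dx": 0, "dy": 0, "dz": 0, "rx": 0, "ry": 0.2, "rz": 0, "fingers": 1}, {"dx": 0, "dy": 0, "dz": 0, "rx": 0, "ry": 0.2, "rz": 0, "fingers": 1}]'

```text
time_s: 15.1
eef_pos: [0.4624, -0.11, 0.1488]
orientation: [[-0.001, 0.978, -0.207], [0.0, -0.207, -0.978], [-1.0, -0.001, 0.0]]
force: [-0.3, -0.2, -6.3]
gripper_width: 0.261
```

```bash
python3 -c "
from h import *
track([.4625,-.1101,.15],-12,('scene','wrist','wrist','scene'))"
```

```text
t15.10 scene n 449 drum y,z_c [ 7.7 49.7] world [ 0.5765 -0.1263  0.1447] bar z -/+ [np.float64(49.3), np.float64(49.5)]
t15.15 wrist n 1220 shuttle y 6.2
t15.20 wrist n 1226 shuttle y 6.2
t15.25 scene n 444 drum y,z_c [ 8.4 49.8] world [ 0.5766 -0.1258  0.1448] bar z -/+ [np.float64(49.3), np.float64(49.7)]
t 15.3 pos [ 0.4624 -0.1102  0.1488] d_tool mm [-1.2  0.1 -0.1] r_tool deg [0.03 0.03 0.08] F [ 0.6  0.3 -6.4] w 0.26
```

>>> step_arm --steps '[{"dx": 0, "dy": 0, "dz": 0, "rx": 0, "ry": 0.23, "rz": 0, "fingers": 1}, {"dx": 0, "dy": 0, "dz": 0, "rx": 0, "ry": 0, "rz": 0, "fingers": 1}, {"dx": 0, "dy": 0, "dz": 0, "rx": 0, "ry": 0, "rz": 0, "fingers": 1}, {"dx": 0, "dy": 0, "dz": 0, "rx": 0, "ry": -0.2, "rz": 0, "fingers": 1}, {"dx": 0, "dy": 0, "dz": 0, "rx": 0, "ry": 0, "rz": 0, "fingers": 1}, {"dx": 0, "dy": 0, "dz": 0, "rx": 0, "ry": 0, "rz": 0, "fingers": 1}, {"dx": 0, "dy": 0, "dz": 0, "rx": 0, "ry": 0, "rz": 0, "fingers": 1}]'

```text
time_s: 16.0
eef_pos: [0.4624, -0.1102, 0.1488]
orientation: [[-0.001, 0.978, -0.207], [0.0, -0.207, -0.978], [-1.0, -0.001, -0.0]]
force: [-1.1, -0.8, -7.1]
gripper_width: 0.26
```

```bash
python3 -c "
from h import *
track([.4625,-.1101,.15],-12,('scene','wrist','wrist','scene'))"
```

```text
t16.00 scene n 447 drum y,z_c [ 6.3 49.7] world [ 0.5762 -0.1279  0.1447] bar z -/+ [np.float64(49.3), np.float64(49.5)]
t16.05 wrist n 1225 shuttle y 4.5
t16.10 wrist n 1212 shuttle y 3.9
t16.15 scene n 447 drum y,z_c [ 5.4 49.7] world [ 0.576  -0.1287  0.1448] bar z -/+ [np.float64(49.3), np.float64(49.6)]
t 16.2 pos [ 0.4624 -0.1102  0.1488] d_tool mm [-1.2  0.1 -0.1] r_tool deg [ 0.03 -0.    0.08] F [ 0.1  1.  -6.9] w 0.26
```

>>> step_arm --steps '[{"dx": 0, "dy": 0, "dz": 0, "rx": 0, "ry": 0, "rz": 0, "fingers": 1}, {"dx": 0, "dy": 0, "dz": 0, "rx": 0, "ry": 0, "rz": 0, "fingers": 1}, {"dx": 0, "dy": 0, "dz": 0, "rx": 0, "ry": 0, "rz": 0, "fingers": 1}, {"dx": 0, "dy": 0, "dz": 0, "rx": 0, "ry": 0, "rz": 0, "fingers": 1}, {"dx": 0, "dy": 0, "dz": 0, "rx": 0, "ry": 0, "rz": 0, "fingers": 1}, {"dx": 0, "dy": 0, "dz": 0, "rx": 0, "ry": -0.17, "rz": 0, "fingers": 1}, {"dx": 0, "dy": 0, "dz": 0, "rx": 0, "ry": 0, "rz": 0, "fingers": 1}, {"dx": 0, "dy": 0, "dz": 0, "rx": 0, "ry": 0.17, "rz": 0, "fingers": 1}]'

```text
time_s: 17.0
eef_pos: [0.4624, -0.1101, 0.1488]
orientation: [[-0.001, 0.978, -0.207], [0.0, -0.207, -0.978], [-1.0, -0.001, -0.0]]
force: [1.3, 0.0, -7.4]
gripper_width: 0.263
```

```bash
python3 -c "
from h import *
track([.4625,-.1101,.15],-12,('scene','wrist','scene','wrist','scene'))"
```

```text
t17.00 scene n 445 drum y,z_c [ 0.6 49.7] world [ 0.575  -0.1333  0.1447] bar z -/+ [np.float64(49.3), np.float64(49.7)]
t17.05 wrist n 1261 shuttle y -1.4
t17.10 scene n 445 drum y,z_c [ 0.6 49.7] world [ 0.575  -0.1335  0.1448] bar z -/+ [np.float64(49.1), np.float64(49.5)]
t17.15 wrist n 1213 shuttle y -1.4
t17.20 scene n 437 drum y,z_c [ 0.8 49.8] world [ 0.575  -0.1334  0.1448] bar z -/+ [np.float64(49.2), np.float64(49.5)]
t 17.25 pos [ 0.4624 -0.1102  0.1488] d_tool mm [-1.2  0.1 -0.2] r_tool deg [0.02 0.01 0.08] F [ 0.7 -0.1 -6.7] w 0.261
```

>>> step_arm --steps '[{"dx": 0, "dy": 0, "dz": 0, "rx": 0, "ry": 0, "rz": 0, "fingers": 1}, {"dx": 0, "dy": 0, "dz": 0, "rx": 0, "ry": 0, "rz": 0, "fingers": 1}, {"dx": 0, "dy": 0, "dz": 0, "rx": 0, "ry": 0, "rz": 0, "fingers": 1}, {"dx": 0, "dy": 0, "dz": 0, "rx": 0, "ry": 0, "rz": 0, "fingers": 1}, {"dx": 0, "dy": 0, "dz": 0, "rx": 0, "ry": 0, "rz": 0, "fingers": 1}, {"dx": 0, "dy": 0, "dz": 0, "rx": 0, "ry": 0, "rz": 0, "fingers": 1}, {"dx": 0, "dy": 0, "dz": 0, "rx": 0, "ry": 0, "rz": 0, "fingers": 1}, {"dx": 0, "dy": 0, "dz": 0, "rx": 0, "ry": 0, "rz": 0, "fingers": 1}]'

```text
time_s: 18.05
eef_pos: [0.4624, -0.1102, 0.1488]
orientation: [[-0.001, 0.978, -0.208], [0.0, -0.208, -0.978], [-1.0, -0.001, 0.0]]
force: [0.2, 0.1, -7.2]
gripper_width: 0.265
```

```bash
python3 -c "
from h import *
track([.4625,-.1101,.15],-12,('scene','wrist','scene','wrist','scene'))"
```

```text
t18.05 scene n 438 drum y,z_c [-0.5 49.7] world [ 0.5748 -0.1346  0.1448] bar z -/+ [np.float64(49.4), np.float64(49.5)]
t18.10 wrist n 1215 shuttle y -2.6
t18.15 scene n 440 drum y,z_c [-0.7 49.7] world [ 0.5747 -0.1348  0.1447] bar z -/+ [np.float64(49.4), np.float64(49.6)]
t18.20 wrist n 1207 shuttle y -2.6
t18.25 scene n 444 drum y,z_c [-0.8 49.8] world [ 0.5747 -0.1349  0.1448] bar z -/+ [np.float64(49.1), np.float64(49.5)]
t 18.3 pos [ 0.4624 -0.1102  0.1488] d_tool mm [-1.2  0.1 -0.2] r_tool deg [0.01 0.01 0.08] F [ 0.6  0.3 -6.9] w 0.263
```

>>> step_arm --steps '[{"dx": 0, "dy": 0, "dz": 0, "rx": 0, "ry": -0.06, "rz": 0, "fingers": 1}, {"dx": 0, "dy": 0, "dz": 0, "rx": 0, "ry": 0, "rz": 0, "fingers": 1}, {"dx": 0, "dy": 0, "dz": 0, "rx": 0, "ry": 0.06, "rz": 0, "fingers": 1}, {"dx": 0, "dy": 0, "dz": 0, "rx": 0, "ry": 0, "rz": 0, "fingers": 1}, {"dx": 0, "dy": 0, "dz": 0, "rx": 0, "ry": 0, "rz": 0, "fingers": 1}, {"dx": 0, "dy": 0, "dz": 0, "rx": 0, "ry": 0, "rz": 0, "fingers": 1}, {"dx": 0, "dy": 0, "dz": 0, "rx": 0, "ry": 0, "rz": 0, "fingers": 1}, {"dx": 0, "dy": 0, "dz": 0, "rx": 0, "ry": 0, "rz": 0, "fingers": 1}, {"dx": 0, "dy": 0, "dz": 0, "rx": 0, "ry": 0, "rz": 0, "fingers": 1}, {"dx": 0, "dy": 0, "dz": 0, "rx": 0, "ry": 0, "rz": 0, "fingers": 1}, {"dx": 0, "dy": 0, "dz": 0, "rx": 0, "ry": 0, "rz": 0, "fingers": 1}, {"dx": 0, "dy": 0, "dz": 0, "rx": 0, "ry": 0, "rz": 0, "fingers": 1}, {"dx": 0, "dy": 0, "dz": 0, "rx": 0, "ry": 0, "rz": 0, "fingers": 1}, {"dx": 0, "dy": 0, "dz": 0, "rx": 0, "ry": 0, "rz": 0, "fingers": 1}]'

```text
time_s: 19.7
eef_pos: [0.4624, -0.1103, 0.1488]
orientation: [[-0.001, 0.978, -0.208], [0.0, -0.208, -0.978], [-1.0, -0.001, 0.0]]
force: [0.5, 0.0, -7.0]
gripper_width: 0.262
```

```bash
python3 -c "
from h import *
c=shot('scene','s3')
k=carr(c,ctrl.sense())
track([.4625,-.1101,.15],-12,('scene','wrist','scene','wrist','scene'))
cv2.imwrite('pics/s3c.png',cv2.resize(c['pixels'][60:280,180:500,::-1],None,fx=2.4,fy=2.4,interpolation=cv2.INTER_CUBIC))"
```

```text
t19.75 scene n 442 drum y,z_c [-1.2 49.6] world [ 0.5746 -0.1353  0.1447] bar z -/+ [np.float64(49.3), np.float64(49.5)]
t19.80 wrist n 1214 shuttle y -3.2
t19.85 scene n 443 drum y,z_c [-1.4 49.8] world [ 0.5746 -0.1354  0.1449] bar z -/+ [np.float64(49.4), np.float64(49.4)]
t19.90 wrist n 1209 shuttle y -3.1
t19.95 scene n 441 drum y,z_c [-1.3 49.7] world [ 0.5746 -0.1354  0.1447] bar z -/+ [np.float64(49.2), np.float64(49.5)]
t 20.0 pos [ 0.4624 -0.1102  0.1488] d_tool mm [-1.2  0.1 -0.2] r_tool deg [0.01 0.   0.08] F [-0.4 -0.2 -6.6] w 0.265
```

View pics/s3c.png

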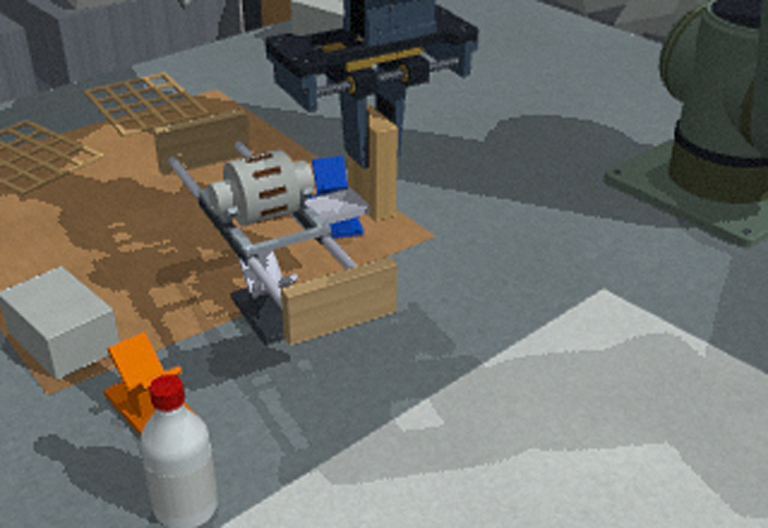

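Scene crop: the carrier is level above the grey stand (265,280 in the crop), with the drum at (265,185). It was held from 17.0 to 20.0 s with about 2 mm of drift. Lowering slowly now.

>>> step_arm --steps '[{"dx": 1, "dy": 0, "dz": 0, "rx": 0, "ry": 0, "rz": 0, "fingers": 1}, {"dx": 2, "dy": 0, "dz": 0, "rx": 0, "ry": 0, "rz": 0, "fingers": 1}, {"dx": 3, "dy": 0, "dz": 0, "rx": 0, "ry": 0, "rz": 0, "fingers": 1}, {"dx": 3, "dy": 0, "dz": 0, "rx": 0, "ry": 0, "rz": 0, "fingers": 1}, {"dx": 3, "dy": 0, "dz": 0, "rx": 0, "ry": 0, "rz": 0, "fingers": 1}, {"dx": 3, "dy": 0, "dz": 0, "rx": 0, "ry": 0, "rz": 0, "fingers": 1}]'

```text
time_s: 20.6
eef_pos: [0.4625, -0.1103, 0.1327]
orientation: [[-0.001, 0.978, -0.208], [0.0, -0.208, -0.978], [-1.0, -0.001, 0.0]]
force: [0.1, 0.3, -6.9]
gripper_width: 0.262
```

```bash
python3 -c "
from h import *
track([.4625,-.1101,.0886],-12,('scene','wrist','scene'))"
```

```text
t20.60 scene n 434 drum y,z_c [-1.8 49.7] world [ 0.5746 -0.1359  0.1287] bar z -/+ [np.float64(49.2), np.float64(49.5)]
t20.65 wrist n 1210 shuttle y -3.7
t20.70 scene n 429 drum y,z_c [-2.  49.7] world [ 0.5742 -0.136   0.1284] bar z -/+ [np.float64(49.4), np.float64(49.4)]
t 20.75 pos [ 0.4623 -0.1102  0.1328] d_tool mm [44.2  0.2 -0.2] r_tool deg [0.01 0.   0.09] F [-0.4  0.1 -6. ] w 0.263
```

>>> step_arm --steps '[{"dx": 2, "dy": 0, "dz": 0, "rx": 0, "ry": -0.08, "rz": 0, "fingers": 1}, {"dx": 3, "dy": 0, "dz": 0, "rx": 0, "ry": 0, "rz": 0, "fingers": 1}, {"dx": 4, "dy": 0, "dz": 0, "rx": 0, "ry": 0.08, "rz": 0, "fingers": 1}, {"dx": 4, "dy": 0, "dz": 0, "rx": 0, "ry": 0, "rz": 0, "fingers": 1}, {"dx": 4, "dy": 0, "dz": 0, "rx": 0, "ry": 0, "rz": 0, "fingers": 1}, {"dx": 4, "dy": 0, "dz": 0, "rx": 0, "ry": 0, "rz": 0, "fingers": 1}, {"dx": 4, "dy": 0, "dz": 0, "rx": 0, "ry": 0, "rz": 0, "fingers": 1}, {"dx": 4, "dy": 0, "dz": 0, "rx": 0, "ry": 0, "rz": 0, "fingers": 1}, {"dx": 4, "dy": 0, "dz": 0, "rx": 0, "ry": 0, "rz": 0, "fingers": 1}, {"dx": 3, "dy": 0, "dz": 0, "rx": 0, "ry": 0, "rz": 0, "fingers": 1}, {"dx": 2, "dy": 0, "dz": 0, "rx": 0, "ry": 0, "rz": 0, "fingers": 1}]'

```text
time_s: 21.85
eef_pos: [0.4629, -0.1104, 0.0918]
orientation: [[-0.0, 0.978, -0.208], [-0.0, -0.208, -0.978], [-1.0, -0.0, 0.0]]
force: [-0.2, -0.1, -7.1]
gripper_width: 0.259
```

```bash
python3 -c "
from h import *
track([.4625,-.1101,.0786],-12,('scene','wrist','scene'))"
```

```text
t21.85 scene n 418 drum y,z_c [-0.6 49.8] world [ 0.5752 -0.1348  0.0879] bar z -/+ [np.float64(49.1), np.float64(49.7)]
t21.90 wrist n 1644 shuttle y -2.6
t21.95 scene n 420 drum y,z_c [-0.4 49.6] world [ 0.5751 -0.1346  0.0876] bar z -/+ [np.float64(49.5), np.float64(49.5)]
t 22.0 pos [ 0.4629 -0.1104  0.092 ] d_tool mm [13.4 -0.5 -0.2] r_tool deg [0.01 0.01 0.01] F [ 0.2  0.2 -6.7] w 0.263
```

>>> step_arm --steps '[{"dx": 2, "dy": -0.2, "dz": 0, "rx": 0, "ry": 0, "rz": 0, "fingers": 1}, {"dx": 2, "dy": -0.2, "dz": 0, "rx": 0, "ry": 0, "rz": 0, "fingers": 1}, {"dx": 2, "dy": 0, "dz": 0, "rx": 0, "ry": 0, "rz": 0, "fingers": 1}, {"dx": 2, "dy": 0, "dz": 0, "rx": 0, "ry": 0, "rz": 0, "fingers": 1}, {"dx": 1.5, "dy": 0, "dz": 0, "rx": 0, "ry": 0, "rz": 0, "fingers": 1}, {"dx": 1, "dy": 0, "dz": 0, "rx": 0, "ry": 0, "rz": 0, "fingers": 1}, {"dx": 1, "dy": 0, "dz": 0, "rx": 0, "ry": 0, "rz": 0, "fingers": 1}, {"dx": 1, "dy": 0, "dz": 0, "rx": 0, "ry": 0, "rz": 0, "fingers": 1}, {"dx": 1, "dy": 0, "dz": 0, "rx": 0, "ry": 0, "rz": 0, "fingers": 1}, {"dx": 1, "dy": 0, "dz": 0, "rx": 0, "ry": 0, "rz": 0, "fingers": 1}, {"dx": 1, "dy": 0, "dz": 0, "rx": 0, "ry": 0, "rz": 0, "fingers": 1}, {"dx": 1, "dy": 0, "dz": 0, "rx": 0, "ry": 0, "rz": 0, "fingers": 1}, {"dx": 1, "dy": 0, "dz": 0, "rx": 0, "ry": 0, "rz": 0, "fingers": 1}, {"dx": 1, "dy": 0, "dz": 0, "rx": 0, "ry": 0, "rz": 0, "fingers": 1}]'

```text
time_s: 23.4
eef_pos: [0.4649, -0.1109, 0.0737]
orientation: [[0.006, 0.978, -0.208], [-0.002, -0.208, -0.978], [-1.0, 0.006, 0.0]]
force: [0.2, 1.2, -4.3]
gripper_width: 0.259
```

```bash
python3 -c "
from h import *
track([.4625,-.1101,.0536],-12,('scene','wrist','scene'))"
```

```text
t23.40 scene n 411 drum y,z_c [-0.2 53.9] world [ 0.5774 -0.135   0.0748] bar z -/+ [np.float64(49.3), np.float64(49.5)]
t23.45 wrist n 1352 shuttle y -2.7
t23.50 scene n 401 drum y,z_c [-0.1 54. ] world [ 0.5772 -0.1349  0.0746] bar z -/+ [np.float64(49.2), np.float64(49.4)]
t 23.55 pos [ 0.4648 -0.1109  0.0737] d_tool mm [20.1 -2.5 -0.3] r_tool deg [ 0.01  0.02 -0.31] F [ 0.  -0.7 -6.3] w 0.261
```

>>> step_arm --steps '[{"dx": 1, "dy": -0.6, "dz": 0, "rx": 0, "ry": 0, "rz": -0.15, "fingers": 1}, {"dx": 2, "dy": -0.6, "dz": 0, "rx": 0, "ry": 0, "rz": -0.1, "fingers": 1}, {"dx": 2, "dy": -0.5, "dz": 0, "rx": 0, "ry": 0, "rz": 0, "fingers": 1}, {"dx": 2, "dy": -0.3, "dz": 0, "rx": 0, "ry": 0, "rz": 0, "fingers": 1}, {"dx": 2, "dy": 0, "dz": 0, "rx": 0, "ry": 0, "rz": 0, "fingers": 1}, {"dx": 2, "dy": 0, "dz": 0, "rx": 0, "ry": 0, "rz": 0, "fingers": 1}, {"dx": 2, "dy": 0, "dz": 0, "rx": 0, "ry": 0, "rz": 0, "fingers": 1}]'

```text
time_s: 24.25
eef_pos: [0.4629, -0.1105, 0.0598]
orientation: [[0.001, 0.978, -0.208], [-0.001, -0.208, -0.978], [-1.0, 0.001, 0.0]]
force: [0.7, -0.0, -4.9]
gripper_width: 0.26
```

```bash
python3 -c "
from h import *
track([.4625,-.1101,.0536],-12,('scene','wrist','scene'))"
```

```text
t24.25 scene n 260 drum y,z_c [ 0.4 65.7] world [ 0.5754 -0.134   0.072 ] bar z -/+ [np.float64(49.3), np.float64(49.6)]
t24.30 wrist n 1134 shuttle y -2.5
t24.35 scene n 262 drum y,z_c [ 0.5 66. ] world [ 0.5752 -0.1339  0.0721] bar z -/+ [np.float64(49.2), np.float64(49.6)]
t 24.4 pos [ 0.4627 -0.1105  0.0598] d_tool mm [ 6.2 -0.3 -0.3] r_tool deg [ 0.01  0.02 -0.05] F [ 0.3  0.3 -4.6] w 0.26
```

>>> step_arm --steps '[{"dx": 1, "dy": 0, "dz": 0, "rx": 0, "ry": 0, "rz": 0, "fingers": 1}, {"dx": 1, "dy": 0, "dz": 0, "rx": 0, "ry": 0, "rz": 0, "fingers": 1}, {"dx": 1, "dy": 0, "dz": 0, "rx": 0, "ry": 0, "rz": 0, "fingers": 1}, {"dx": 1, "dy": 0, "dz": 0, "rx": 0, "ry": 0, "rz": 0, "fingers": 1}, {"dx": 1, "dy": 0, "dz": 0, "rx": 0, "ry": 0, "rz": 0, "fingers": 1}, {"dx": 0.7, "dy": 0, "dz": 0, "rx": 0, "ry": 0, "rz": 0, "fingers": 1}]'

```text
time_s: 25.0
eef_pos: [0.4632, -0.1106, 0.054]
orientation: [[0.002, 0.978, -0.208], [-0.001, -0.208, -0.978], [-1.0, 0.002, 0.0]]
force: [1.0, -0.9, -5.1]
gripper_width: 0.261
```

```bash
python3 -c "
from h import *
track([.4625,-.1101,.0536],-12,('wrist',))"
```

```text
t25.00 wrist n 1222 shuttle y -1.4
t 25.05 pos [ 0.4631 -0.1106  0.0539] d_tool mm [ 0.3 -0.7 -0.3] r_tool deg [ 0.01  0.03 -0.1 ] F [ 1.5  0.4 -6. ] w 0.266
```

>>> step_arm --steps '[{"dx": 0.5, "dy": -0.2, "dz": 0, "rx": 0, "ry": 0, "rz": -0.05, "fingers": 1}, {"dx": 0.5, "dy": -0.2, "dz": 0, "rx": 0, "ry": 0, "rz": -0.05, "fingers": 1}, {"dx": 0.5, "dy": 0, "dz": 0, "rx": 0, "ry": 0, "rz": 0, "fingers": 1}]'

```text
time_s: 25.35
eef_pos: [0.4631, -0.1106, 0.0535]
orientation: [[0.001, 0.978, -0.208], [-0.001, -0.208, -0.978], [-1.0, 0.001, 0.0]]
force: [-2.8, 0.7, 1.6]
gripper_width: 0.257
```

```bash
python3 -c "
from h import *
track([.4625,-.1101,.0536],-12,('wrist',))"
```

```text
t25.35 wrist n 1242 shuttle y -0.3
t 25.4 pos [ 0.4631 -0.1106  0.0536] d_tool mm [-0.  -0.7 -0.4] r_tool deg [ 0.01  0.02 -0.06] F [-2.1 -0.4  2.7] w 0.259
```

>>> step_arm --steps '[{"dx": 0, "dy": 0, "dz": 0, "rx": 0, "ry": 0, "rz": 0, "fingers": 0.65}, {"dx": 0, "dy": 0, "dz": 0, "rx": 0, "ry": 0, "rz": 0, "fingers": 0.5}, {"dx": 0, "dy": 0, "dz": 0, "rx": 0, "ry": 0, "rz": 0, "fingers": 0.45}, {"dx": 0, "dy": 0, "dz": 0, "rx": 0, "ry": 0, "rz": 0, "fingers": 0.45}, {"dx": 0, "dy": 0, "dz": 0, "rx": 0, "ry": 0, "rz": 0, "fingers": 0.45}]'

```text
time_s: 25.9
eef_pos: [0.4674, -0.1117, 0.0554]
orientation: [[0.011, 0.978, -0.208], [-0.003, -0.208, -0.978], [-1.0, 0.012, 0.001]]
force: [0.5, 0.3, -0.1]
gripper_width: 0.551
```

```bash
python3 -c "
from h import *
track([.4625,-.1101,.0536],-12,('wrist','scene'))"
```

```text
t25.90 wrist n 1199 shuttle y 0.9
t25.95 scene n 286 drum y,z_c [57.4 69.1] world [ 0.5916 -0.0794  0.0722] bar z -/+ [np.float64(46.6), np.float64(46.6)]
t 26.0 pos [ 0.4672 -0.1117  0.0553] d_tool mm [ 1.6 -5.  -0.5] r_tool deg [ 0.01  0.05 -0.66] F [ 0.2 -0.6  0.5] w 0.549
```

>>> step_arm --steps '[{"dx": 0, "dy": -2.5, "dz": 0, "rx": 0, "ry": 0, "rz": -0.3, "fingers": 0.45}, {"dx": -3, "dy": -1.5, "dz": 0, "rx": 0, "ry": 0, "rz": -0.2, "fingers": 0.45}, {"dx": -10, "dy": 0, "dz": 0, "rx": 0, "ry": 0, "rz": 0, "fingers": 0.45}, {"dx": -14, "dy": 0, "dz": 0, "rx": 0, "ry": 0, "rz": 0, "fingers": 0.45}, {"dx": -14, "dy": 0, "dz": 0, "rx": 0, "ry": 0, "rz": 0, "fingers": 0.45}, {"dx": -14, "dy": 0, "dz": 0, "rx": 0, "ry": 0, "rz": 0, "fingers": 0.45}, {"dx": -14, "dy": 0, "dz": 0, "rx": 0, "ry": 0, "rz": 0, "fingers": 0.45}, {"dx": -14, "dy": 0, "dz": 0, "rx": 0, "ry": 0, "rz": 0, "fingers": 0.45}, {"dx": -14, "dy": 0, "dz": 0, "rx": 0, "ry": 0, "rz": 0, "fingers": 0.45}, {"dx": -14, "dy": 0, "dz": 0, "rx": 0, "ry": 0, "rz": 0, "fingers": 0.45}, {"dx": -8, "dy": 0, "dz": 0, "rx": 0, "ry": 0, "rz": 0, "fingers": 0.45}, {"dx": 0, "dy": 0, "dz": 0, "rx": 0, "ry": 0, "rz": 0, "fingers": 0.45}]'

```text
time_s: 27.2
eef_pos: [0.4628, -0.1106, 0.1856]
orientation: [[0.007, 0.978, -0.208], [-0.003, -0.208, -0.978], [-1.0, 0.007, 0.001]]
force: [-0.5, 0.5, -0.4]
gripper_width: 0.548
```

```bash
python3 -c "
from h import *
goal([.4625,-.1101,.17],-12)
c=shot('scene','s4'); w=cloud(c)
blob(c,'drum top',.085,.115,(.5,.65),(-.2,-.06),w)
blob(c,'handle',.08,.105,(.42,.5),(-.17,-.05),w)
blob(c,'bar+',.042,.058,(.5,.68),(0,.06),w); blob(c,'bar-',.042,.058,(.45,.62),(-.33,-.27),w)
t=shot('top','t4')
a=cv2.resize(c['pixels'][100:280,180:450,::-1],None,fx=2.2,fy=2.2,interpolation=cv2.INTER_CUBIC)
b=t['pixels'][170:290,290:450,::-1]; b=cv2.resize(b,None,fx=1.25,fy=1.25,interpolation=cv2.INTER_CUBIC)
o=np.zeros((a.shape[0],800,3),np.uint8); o[:,:a.shape[1]]=a; o[:b.shape[0],594:594+b.shape[1]]=b
cv2.imwrite('pics/fin.png',o)"
```

```text
t 27.2 pos [ 0.4628 -0.1106  0.1856] d_tool mm [15.6 -0.5 -0.4] r_tool deg [ 0.    0.07 -0.4 ] F [-0.5  0.5 -0.4] w 0.548
drum top 491 z 0.0963 rect [array([ 0.577 , -0.1284]), array([0.0509, 0.0948]), np.float64(70.881)]
handle 225 z 0.094 rect [array([ 0.4636, -0.1093]), array([0.0635, 0.0245]), np.float64(78.5877)]
bar+ 318 z 0.0491 rect [array([0.6098, 0.0244]), array([0.016 , 0.0986]), np.float64(78.3681)]
bar- 185 z 0.0487 rect [array([ 0.5413, -0.2908]), array([0.0186, 0.0997]), np.float64(76.5836)]
```

View pics/fin.png

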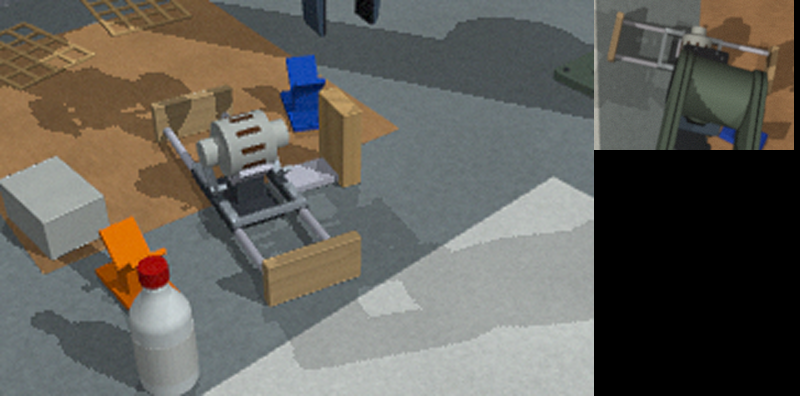

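Everything is in place: the drum is in the saddle, the carrier is flat on the table, and the gripper is well clear. Handing in.

```bash
python3 -c "
from h import *
c=camera('scene'); blob(c,'drum top',.085,.115,(.5,.65),(-.2,-.06))
print(ctrl.sense()['time_s'],ctrl.close_job())"
```

```text
drum top 489 z 0.0962 rect [array([ 0.5773, -0.1278]), array([0.0531, 0.0941]), np.float64(68.5684)]
the job is handed in; nothing more can be done
27.35 None
```

The job is done and handed in at 27.35 s of the 67 s allowed; no verdict was reported.

- **Carry:** I took the carrier by its handle block and moved it to the grey stand, tilting it by less than 1°. In the camera readings the shuttle never went more than about 27 mm from the middle, against a limit of 90 mm.
- **Hover:** The drum was held over the saddle from about 17.0 to 20.0 s. It drifted about 2 mm in that time.
- **Lowering:** It went down at 10 mm/s around the hand-over. The drum's centre was at z = 0.075 m once it sat in the saddle. I then set the carrier on the table, let go and backed the gripper off to about 0.19 m.

**Last checks:**
- **Carrier and drum:** The end bars (about 49 mm) and handle top (94 mm) were at the same heights as at the start. The drum had not moved between the last two looks, beyond camera noise.
- **Other objects:** The scene picture showed the glue, foam and decoy stands looking undisturbed. I did not check the jar again.

**Things that disagreed:**
- **Stray drum reading:** One reading after release put the drum about 57 mm off. It used the tool's pose after the fingers had let go, so I discarded it. The world-frame readings before and after it were good.
- **Tool spring-back:** The tool sprang about 5 mm in x when the fingers opened. I centred it before lifting away.

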